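Put the jar mill into third gear

TASK

The jar mill is switched off and its gear lever stands in the left-hand lane of the H-shaped gate: in first, in second, in neutral or part-way out of gear. Push the lever with the fingertips, without gripping the knob or forcing it, to neutral, across to the right-hand lane and then away from the robot until it is fully home in third, the far right slot with three dots. Leave the white milling jar on its rollers and the moisture can and the sample vial beside the mill where they are.

Things in the scene. Friction and masses are not known exactly. Their poses are not given: they have to be found in the camera images.
- jar_mill: Fixed bench jar mill: blue gear housing (150 x 135 mm) at its right end, two black rollers with a white jar at its left. Origin on the bench under the centre of the gear gate; x points to the back of the mill (away from the robot), y to the left along the rollers, z up. It spans x -85 to +75 mm, y -70 to +240 mm; with the jar it is 150 mm high, only the lever stands higher.
- gate (a point): Centre of the H-shaped slot, on the aluminium plate's top, 120 mm above the bench; axes as jar_mill. Two lanes along x at y = +14 and -14 mm are joined by a cross slot at x = 0 (neutral), the only place to change lanes. One to four dots mark the gears: first far left (+x, +y), second near left (-x, +y), third far right (+x, -y), fourth near right (-x, -y). Slots 12 to 13 mm wide, stem 9 mm.
- gear_knob (a point): Centre of the lever's black knob, 36 mm in diameter, 43 mm high, on a 9 mm steel stem. It tilts about a pivot 30 mm above the bench below the gate's centre, 175 mm from the knob's centre (205 mm above the bench when upright). In the mill's frame the knob is at y = +28 mm in the left lane, -28 mm in the right, at x = 0 in neutral and 40 to 46 mm ahead or back in gear.
- gear_select (a joint): Sideways tilt of the gear lever in rad: about -0.16 in the left lane (first, second), about +0.16 in the right lane (third, fourth). Stays where it is left (about 1.3 N at the knob moves it).
- gear_shift (a joint): Fore-and-aft tilt of the gear lever in rad: 0 neutral, +0.23 to +0.26 fully home in a far slot (first, third), -0.23 to -0.26 in a near slot (second, fourth); the slot's end stops it at about 0.26. A ball detent resists from 0.02 to 0.12 either way (about 4 to 5 N at the knob), then snaps the lever on into gear; on the way out it resists from 0.22 to 0.12, then snaps into neutral.
- milling_jar: White milling jar with a black screw cap, 84 mm in diameter and 121 mm long, lying loose on the rollers. Origin at its centre, y along its axis. To be left alone.
- moisture_can: Round aluminium can, 59 mm in diameter and 38 mm high, in front of the mill. Origin under its base. To be left alone.
- sample_vial: Small white vial with a black cap, 27 mm in diameter and 66 mm high, in front of the mill. Origin under its base. To be left alone.

How it is judged:
By the outcome, as a careful person would: the job done as asked, in the order asked, and still so for the second after the job is handed in, with the robot touching nothing.
It also fails if it takes over 54 s, if anything falls off the work surface, if the arm or the gripper's body presses on something with over 40 N, if the wrist force passes 120 N, or if a joint passes its speed limit or range.

ROBOT

A 6-joint arm with a two-finger parallel gripper is mounted at the origin on the work surface; the furniture and walls round the work are solid. World frame = base frame: x ahead of the robot, y to its left, z up, the work surface at z = 0. Lengths are in m, angles in rad, forces in N, time in s.
With the tool pointing down it reaches from about 0.325 to 0.875 m from the base axis. Payload 4.4 kg.
Tool frame: the origin (TCP) lies midway between the tips of the shut fingers; the grasp point (between the pads) lies 19 mm behind it; z points along the fingers, y is the line along which they close (so a half turn about z gives the same grasp; the last joint's range is limited). The gripper opens to 85 mm and grips with 20 to 120 N. Pads are 22 mm wide; open, the fingers measure 114 mm over their backs; the gripper's body (76 mm by 85 mm) begins 54 mm behind the grasp point. The pads swing forward as they close: fully open they stand 13 mm farther back than shut.
Start: joints at [0.964, 0.207, 1.542, -0, 1.393, -0.15], TCP at [0.254, 0.516, 0.231] pointing down, gripper open.
Joint ranges: [-2.73, 2.73], [-0.86, 2.22], [0.23, 2.46], [-1.11, 4.25], [0.08, 2.63], [-2.82, 2.82]. Speed limits (rad/s): [2.79, 2.79, 3.14, 3.14, 3.14, 3.14].

INTERFACE

Orientations are given as a unit quaternion [w, x, y, z].
In Python, from plant import ctrl gives the robot as it stands.
- The arm moves only by the tool apply_moves, never from a script. Its argument "series" is one flat list of numbers, 5 for each row, row after row: the shift along the world's x, y, z scaled (see below), then the turn about the world's z scaled (see below), then the gripper's target within -1 to 1 (fully open at 1, half-way at 0, shut at -1). A call has 1 to 5 rows; each row is the pose to reach, as a shift and turn from the pose commanded when the call began; what a row does not reach only later rows make up. The controller multiplies each number of a shift by 0.15 m and each number of a turn by 90 degrees. A row lasts 1/8 s, in which the tool goes at most 62.5 mm and 10.7 degrees, less where a joint would pass 70% of its speed; a pose out of reach is approached as far as the arm can. A call with a number of a shift or a turn outside -1 to 1 is refused whole. A call with a gripper value outside its range is refused whole. The fingers move at their own pace and stop on an object; the grip force is fixed at half the most. Time passes only in rows, so rows that repeat a pose let the fingers close. It gives the time, the measured TCP pose, the force, the opening and the grip force at its end, in the units of the state.
- ctrl.observe(): the state, without advancing time (a new reading comes with each control period).
- ctrl.get_image(name): name is "scene" or "side" or "wrist"; returns a dict with "color" (400x640x3 uint8, red, green, blue), "fx", "fy", "cx", "cy" (pixels), "xyz" and "attitude" of the camera in the world. Camera axes: x right, y down, z forward; pixel columns grow to the right and rows downward; lengths in m; the calibration is good to about 2 mm. A picture is of the moment at which its call begins. There is no depth.
- ctrl.hand_in(): hands the job in; it is judged then, once.
The state is a dict: "t": time; "joint_positions": joint angles; "qvel": joint speeds; "joint_efforts": joint torques, N m; "ee_pos": TCP position; "tcp_rot": TCP orientation; "ft_force": force on the tool from outside, world axes, zero at the start; "ft_torque": the same for the moment, N m; "width": finger opening in m; "grip_force": force on a finger pad.
Only numpy, scipy, OpenCV 4.12 (cv2) and the standard library are available. Lean on these libraries where they do the work, as an engineer would, in place of code of your own. Each camera call takes 0.05 s, during which the arm holds its last target. There are 200 camera calls.

## Working session

There is one attempt and no reset: what is moved stays moved. The work goes in short steps, Python scripts to look and compute and a tool call to move; the robot and the scene stay as the last step left them, time stands still between calls to the robot, and variables do not carry over. Pictures are saved under pics/ and viewed, at most 10 in all, crops included, and the job is handed in when it is done.

Besides the shell and the picture viewer there is one more tool, called after "Call:" by a JSON object that holds its "method" and its "body". apply_moves: Moves the arm, as the interface text tells. Its arguments: {"type":"object","properties":{"series":{"type":"array"}},"required":["series"]}

```bash
mkdir -p pics
cat > h.py <<'E'
import numpy as np, cv2
from plant import ctrl
from scipy.spatial.transform import Rotation as R
def get(n,f=None):
    im=ctrl.get_image(n)
    if f: cv2.imwrite('pics/'+f,im['color'][:,:,::-1])
    return im
def rot(im):
    a=np.array(im['attitude'],float)
    return a if a.shape==(3,3) else R.from_quat(a[[1,2,3,0]]).as_matrix()
def ray(im,u,v):
    d=rot(im)@np.array([(u-im['cx'])/im['fx'],(v-im['cy'])/im['fy'],1])
    return np.array(im['xyz'],float),d/np.linalg.norm(d)
def plane(im,u,v,z):
    o,d=ray(im,u,v); return o+d*(z-o[2])/d[2]
def two(a,pa,b,pb):
    o1,d1=ray(a,*pa);o2,d2=ray(b,*pb)
    s=np.linalg.lstsq(np.c_[d1,-d2],o2-o1,rcond=None)[0]
    p,q=o1+s[0]*d1,o2+s[1]*d2
    return (p+q)/2,np.linalg.norm(p-q)
def proj(im,p):
    c=rot(im).T@(np.array(p)-np.array(im['xyz'])); return np.array([im['fx']*c[0]/c[2]+im['cx'],im['fy']*c[1]/c[2]+im['cy']])
E
python3 - <<'E'
from h import *
a=get('scene','a.png');b=get('side','b.png')
for i in(a,b):print({k:i[k] for k in i if k!='color'})
s=ctrl.observe();print(s['t'],s['ee_pos'],s['tcp_rot'],s['width'])
E
```

```text
{'fx': 484.8550297063265, 'fy': 484.8550297063265, 'cx': 319.07418548459003, 'cy': 198.2152700986047, 'xyz': array([ 0.07409755, -0.59971725,  0.63877408]), 'attitude': array([-0.42562961,  0.83546134, -0.30737206,  0.16237671])}
{'fx': 497.4409965230674, 'fy': 497.4409965230674, 'cx': 308.7737539171449, 'cy': 200.58928444542212, 'xyz': array([ 0.50820673, -0.82939857,  0.51569552]), 'attitude': array([-0.54272644,  0.83981982,  0.01223246, -0.0010216 ])}
0.1 [0.2532195  0.51546883 0.23022061] [-4.04109086e-04  2.26426303e-01  9.74027724e-01 -9.79514534e-04] 0.08552761775518536
```

View pics/a.png

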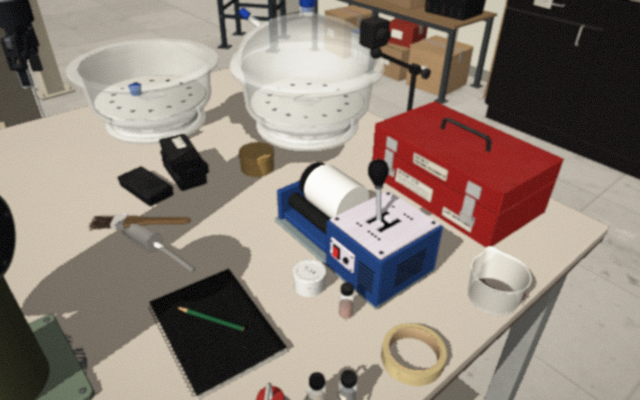

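View pics/b.png

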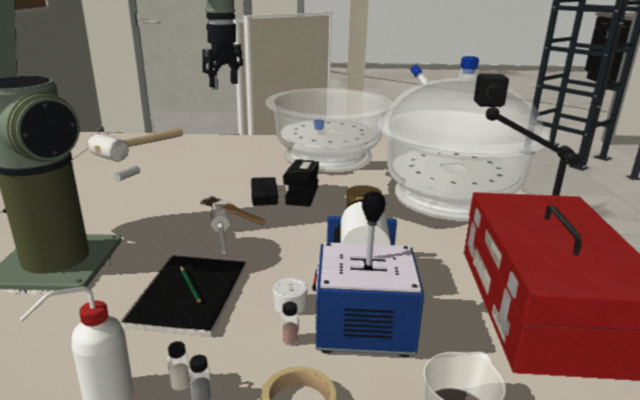

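The scene image shows the mill with its plate at about (385,222) and the knob at about (378,172). In the side image the knob is at about (373,207) and the plate at (368,270). The red box is behind the mill. I'll zoom in.

Run:
```python
from h import *
a=cv2.imread('pics/a.png')[145:305,270:450];b=cv2.imread('pics/b.png')[180:360,305:435]
a=cv2.resize(a,None,fx=3,fy=3,interpolation=2);b=cv2.resize(b,None,fx=3,fy=3,interpolation=2)
c=np.zeros((540,930,3),np.uint8);c[:480,:540]=a;c[:540,540:930]=b
cv2.imwrite('pics/c.png',cv2.resize(c,(800,464)))
```

```text
(no output)
```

View pics/c.png

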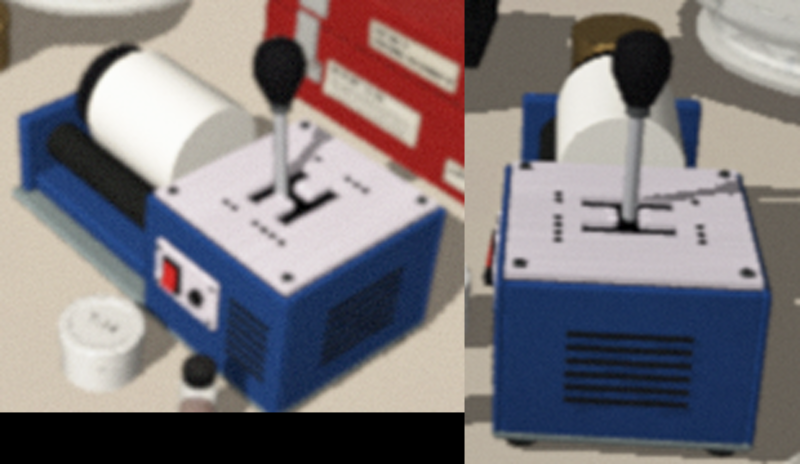

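```bash
cat >> h.py <<'E'
def blob(im,u,v,r=30,th=45):
    g=im['color'].max(2);m=np.zeros_like(g);m[v-r:v+r,u-r:u+r]=255
    m&=((g<th)*255).astype(np.uint8)
    m=cv2.morphologyEx(m,cv2.MORPH_OPEN,np.ones((5,5)))
    n,l,s,c=cv2.connectedComponentsWithStats(m)
    i=1+np.argmax(s[1:,4]);x,y,w,h,ar=s[i]
    return c[i],(x,y,w,h,ar)
E
python3 - <<'E'
from h import *
np.set_printoptions(precision=4,suppress=True)
a=get('scene');b=get('side')
ka,kb=blob(a,377,172,22,60),blob(b,373,207,18,60);print(ka,kb)
print('knob',two(a,ka[0],b,kb[0]))
k=2.581
A=lambda u,v:plane(a,270+u/k,145+v/k,.12)
B=lambda u,v:plane(b,305+(u-464.5)/k,180+v/k,.12)
pa=[A(*p) for p in[(173,189),(305,126),(421,200),(287,277)]]
pb=[B(*p) for p in[(525,165),(724,174),(748,272),(519,263)]]
print(np.array(pa),np.array(pb))
print('H side', [B(*p) for p in[(583,204),(675,206),(676,232),(582,231)]])
print('H scene',[A(*p) for p in[(250,191),(335,199),(287,221)]])
for i in range(0,1):
  P=(np.array(pa)+pb)/2
  print('ctr',P.mean(0)); d=P[1]+P[2]-P[0]-P[3]; print('yaw deg',np.degrees(np.arctan2(d[1],d[0]))); e=P[0]+P[1]-P[2]-P[3];print(np.degrees(np.arctan2(-e[0],e[1])),np.linalg.norm(d)/2,np.linalg.norm(e)/2)
print('can',plane(a,310,270,.038),'vial',plane(a,346,288,.066),'vial side',plane(b,290,309,.066))
E
```

```text
(array([377.9921, 171.6939]), (np.int32(369), np.int32(160), np.int32(19), np.int32(26), np.int32(379))) (array([373.2568, 205.3671]), (np.int32(363), np.int32(191), np.int32(22), np.int32(32), np.int32(553)))
knob (array([ 0.5937, -0.1517,  0.2045]), np.float64(0.00022626895788389794))
[[ 0.532  -0.1224  0.12  ]
 [ 0.6543 -0.1293  0.12  ]
 [ 0.6505 -0.2372  0.12  ]
 [ 0.5267 -0.2321  0.12  ]] [[ 0.5294 -0.1213  0.12  ]
 [ 0.6533 -0.1275  0.12  ]
 [ 0.6496 -0.2355  0.12  ]
 [ 0.5245 -0.2316  0.12  ]]
H side [array([ 0.5633, -0.1673,  0.12  ]), array([ 0.618 , -0.1673,  0.12  ]), array([ 0.6151, -0.1963,  0.12  ]), array([ 0.561 , -0.1973,  0.12  ])]
H scene [array([ 0.5701, -0.1571,  0.12  ]), array([ 0.6074, -0.1996,  0.12  ]), array([ 0.5661, -0.1948,  0.12  ])]
ctr [ 0.59   -0.1796  0.12  ]
yaw deg -2.5514751665416697
-2.318877031444154 0.12389936434203719 0.10910568253993645
can [ 0.4687 -0.1251  0.038 ] vial [ 0.4683 -0.216   0.066 ] vial side [ 0.4725 -0.224   0.066 ]
```

Run:
```python
from h import *
np.set_printoptions(precision=3,suppress=True)
a=get('scene');b=get('side')
for p in[(258,130),(305,148),(345,140),(235,70),(380,65)]:print('dome scene',p,plane(a,*p,0 if p[1]>100 else .15))
for p in[(395,205),(465,217),(385,130)]:print('side',p,plane(b,*p,0))
print('box',plane(b,470,200,.15),plane(b,510,360,0),'bowl',plane(a,105,130,0),plane(a,205,125,0))
```

```text
dome scene (258, 130) [0.738 0.424 0.   ]
dome scene (305, 148) [0.775 0.263 0.   ]
dome scene (345, 140) [0.885 0.227 0.   ]
dome scene (235, 70) [0.732 0.508 0.15 ]
dome scene (380, 65) [1.065 0.284 0.15 ]
side (395, 205) [0.704 0.298 0.   ]
side (465, 217) [0.862 0.238 0.   ]
side (385, 130) [0.758 0.964 0.   ]
box [ 0.786 -0.002  0.15 ] [ 0.8   -0.247  0.   ] bowl [0.412 0.694 0.   ] [0.639 0.544 0.   ]
```

Call:
{"method": "apply_moves", "body": {"series": [0,0,0.3,0.1,-1,0.2,-0.4,0.47,0.2,-1,0.4,-0.8,0.47,0.264,-1,0.55,-1,0.47,0.264,-1,0.55,-1,0.47,0.264,-1]}}

```text
t: 0.92
ee_pos: [0.3378, 0.3637, 0.3021]
tcp_rot: [0.0, 0.024, 1.0, -0.0]
ft_force: [-0.1, 0.6, -0.1]
width: 0.0
grip_force: 0.0
```

Call:
{"method": "apply_moves", "body": {"series": [0.1,-0.35,0,0,-1,0.25,-0.7,0,0,-1,0.4,-1,0,0,-1,0.4,-1,0,0,-1]}}

```text
t: 1.42
ee_pos: [0.3971, 0.2145, 0.3018]
tcp_rot: [0.0, 0.023, 1.0, -0.0]
ft_force: [0.5, 1.5, 0.4]
width: -0.0001
grip_force: 0.0
```

Call:
{"method": "apply_moves", "body": {"series": [0.15,-0.35,0,0,-1,0.3,-0.7,0,0,-1,0.5,-1,0,0,-1,0.5,-1,0,0,-1]}}

```text
t: 1.92
ee_pos: [0.4725, 0.0652, 0.3015]
tcp_rot: [-0.0, 0.023, 1.0, 0.0]
ft_force: [-0.8, 0.6, 1.2]
width: -0.0001
grip_force: 0.0
```

Call:
{"method": "apply_moves", "body": {"series": [0.2,-0.35,0,0,-1,0.4,-0.7,0,0,-1,0.8,-1,0,0,-1,0.8,-1,0,0,-1]}}

```text
t: 2.42
ee_pos: [0.593, -0.0836, 0.3002]
tcp_rot: [-0.001, 0.021, 1.0, 0.001]
ft_force: [0.0, 0.6, 0.3]
width: -0.0001
grip_force: 0.0
```

Call:
{"method": "apply_moves", "body": {"series": [0,0,-0.35,0,-1,0,0,-0.73,0,-1,0,-0.1,-0.73,0,-1,0,-0.1,-0.73,0,-1]}}

```text
t: 2.92
ee_pos: [0.5924, -0.099, 0.1947]
tcp_rot: [0.002, 0.021, 1.0, -0.0]
ft_force: [-0.7, -1.2, 0.8]
width: 0.0002
grip_force: 0.0
```

Run:
```python
from h import *
a=get('scene');b=get('side')
c=np.hstack([cv2.resize(a['color'][120:270,300:450],None,fx=2.6,fy=2.6),cv2.resize(b['color'][150:300,290:440],None,fx=2.6,fy=2.6)])
cv2.imwrite('pics/d.png',c[:,:,::-1])
```

```text
(no output)
```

View pics/d.png

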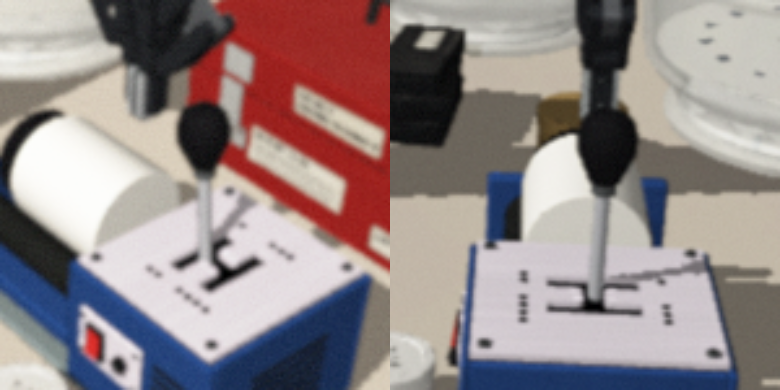

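The shut fingers stand to the left of the knob and clear of it. The lever is in the cross slot (neutral). I'll push right, slowly.

Call:
{"method": "apply_moves", "body": {"series": [0,-0.07,0,0,-1,0,-0.13,0,0,-1,-0.01,-0.2,0,0,-1,-0.01,-0.27,0,0,-1,-0.02,-0.33,0,0,-1]}}

```text
t: 3.65
ee_pos: [0.5881, -0.1493, 0.1923]
tcp_rot: [0.0, 0.021, 1.0, 0.0]
ft_force: [0.5, 1.4, 1.2]
width: -0.0001
grip_force: 0.8
```

```bash
cat > k.py <<'E'
from h import *
import sys
a=get('scene');b=get('side')
g=np.array([.5895,-.181]);th=np.radians(-2.4);ex=np.array([np.cos(th),np.sin(th)]);ey=np.array([-ex[1],ex[0]])
c=np.hstack([cv2.resize(a['color'][120:270,300:450],None,fx=2.6,fy=2.6),cv2.resize(b['color'][150:300,290:440],None,fx=2.6,fy=2.6)])
cv2.imwrite('pics/'+sys.argv[1],c[:,:,::-1])
s=ctrl.observe();e=s['ee_pos'][:2]-g;print('tcp mill',e@ex,e@ey,s['ft_force'],s['t'])
E
python3 k.py e.png
```

```text
tcp mill -0.002984436505483924 0.03096609458786554 [-0.32794579 -0.45822966 -0.15033164] 3.75
```

View pics/e.png

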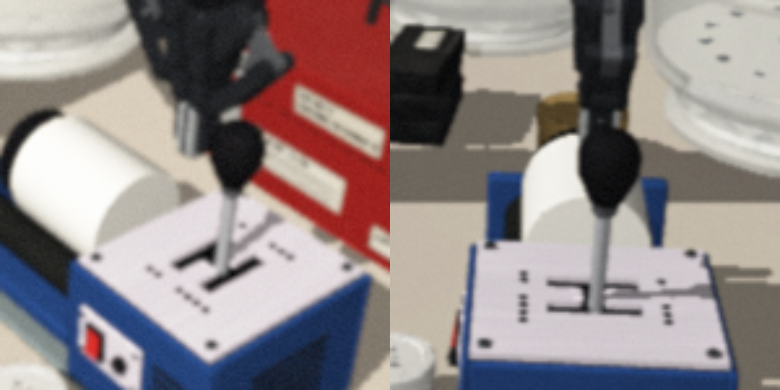

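The lever is moving through the cross slot towards the right lane, with the fingertips touching the knob. I'll continue in smaller steps.

Call:
{"method": "apply_moves", "body": {"series": [0,-0.03,0,0,-1,0,-0.06,0,0,-1,0,-0.09,0,0,-1,0,-0.12,0,0,-1]}}

```text
t: 4.25
ee_pos: [0.5881, -0.1666, 0.1923]
tcp_rot: [-0.0, 0.021, 1.0, -0.0]
ft_force: [-0.4, 0.7, 0.5]
width: -0.0001
grip_force: 0.7
```

Call:
{"method": "apply_moves", "body": {"series": [0,-0.02,0,0,-1,0,-0.03,0,0,-1]}}

```text
t: 4.5
ee_pos: [0.588, -0.1712, 0.1922]
tcp_rot: [-0.0, 0.021, 1.0, 0.0]
ft_force: [-0.1, 1.2, 0.7]
width: 0.0002
grip_force: 0.6
```

Call:
{"method": "apply_moves", "body": {"series": [0,-0.01,0,0,-1,0,-0.02,0,0,-1]}}

```text
t: 4.75
ee_pos: [0.588, -0.1739, 0.1922]
tcp_rot: [-0.0, 0.021, 1.0, 0.0]
ft_force: [-1.0, 0.7, 0.2]
width: -0.0005
grip_force: 0.6
```

Call:
{"method": "apply_moves", "body": {"series": [0,-0.01,0,0,-1,0,-0.02,0,0,-1]}}

```text
t: 5.0
ee_pos: [0.588, -0.177, 0.1921]
tcp_rot: [-0.0, 0.021, 1.0, 0.0]
ft_force: [-0.8, 2.4, -0.5]
width: -0.0004
grip_force: 0.6
```

```bash
python3 k.py f.png
```

```text
tcp mill -0.001654696591924531 0.0038119973590669425 [-0.83194665  0.35588774  0.80001068] 5.1
```

View pics/f.png

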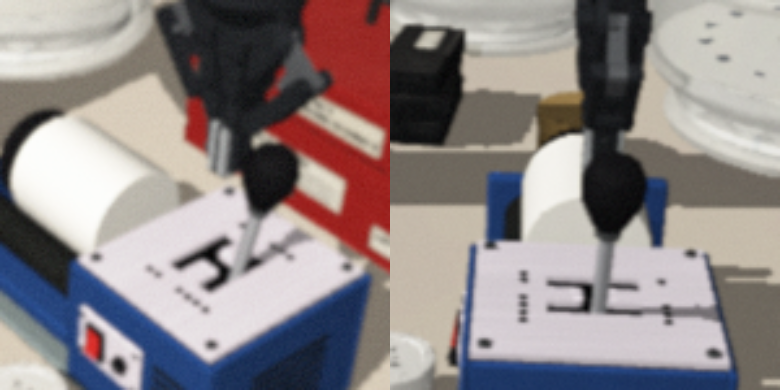

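The lever leans right in the right lane. The knob is at about (271,175) in the left crop and (613,195) in the right one. I'll nudge on until it meets the stop.

Call:
{"method": "apply_moves", "body": {"series": [0,-0.01,0,0,-1,0,-0.01,0,0,-1]}}

```text
t: 5.35
ee_pos: [0.588, -0.1782, 0.1921]
tcp_rot: [-0.0, 0.021, 1.0, 0.0]
ft_force: [-1.1, 1.8, -0.9]
width: -0.0
grip_force: 0.9
```

```bash
cat > m.py <<'E'
from h import *
a=get('scene');b=get('side')
g=np.array([.5895,-.181]);th=np.radians(-2.4);M=np.array([[np.cos(th),np.sin(th)],[-np.sin(th),np.cos(th)]])
import sys
u=list(map(float,sys.argv[1:5]))
p,e=two(a,u[:2],b,u[2:]);print('given knob px -> mill',M@(p[:2]-g),p[2],e)
s=ctrl.observe();print('tcp mill',M@(s['ee_pos'][:2]-g),s['ee_pos'][2],s['ft_force'],s['t'])
E
python3 m.py 404.2 187.3 375.8 225; cat >/dev/null
```

```text
given knob px -> mill [ 0.00403402 -0.02913014] 0.20291364403810436 0.0030764066226920492
tcp mill [-0.00158579  0.00274863] 0.19208755594443505 [-0.4586233   2.74801302 -0.45797684] 5.45
```

Call:
{"method": "apply_moves", "body": {"series": [0,0.12,0,0,-1,0,0.13,0,0,-1,-0.32,0.13,0,0,-1,-0.36,0.0,0,0,-1,-0.36,-0.2,0,0,-1]}}

```text
t: 6.08
ee_pos: [0.5342, -0.2089, 0.193]
tcp_rot: [0.001, 0.02, 1.0, -0.001]
ft_force: [-0.1, 0.5, 0.1]
width: -0.0001
grip_force: 0.0
```

```bash
python3 k.py g.png
```

```text
tcp mill -0.0531256229021296 -0.03322952598854751 [ 0.11518465 -0.4918941   0.38160056] 6.175
```

View pics/g.png

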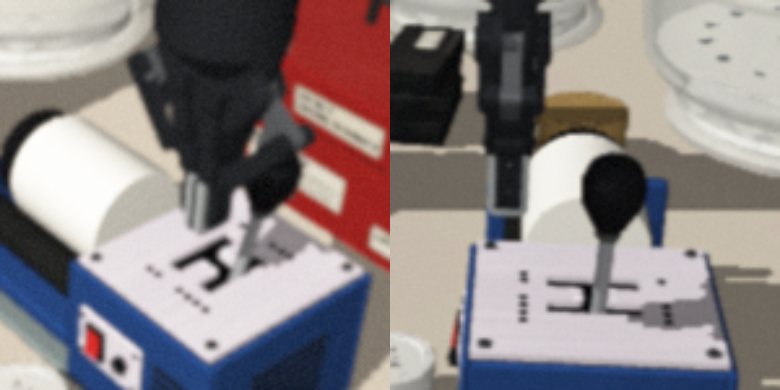

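The fingertips are in front of the knob, which stands in the right lane at neutral. I'll push it away now.

Call:
{"method": "apply_moves", "body": {"series": [0.1,0.02,0,0,-1,0.16,0.02,0,0,-1,0.21,0.02,0,0,-1,0.25,0.01,0,0,-1,0.29,0.01,0,0,-1]}}

```text
t: 6.8
ee_pos: [0.5764, -0.206, 0.1926]
tcp_rot: [-0.002, 0.021, 1.0, 0.001]
ft_force: [-4.8, 0.6, 4.2]
width: -0.0
grip_force: 2.4
```

Call:
{"method": "apply_moves", "body": {"series": [0.03,0,0,0,-1,0.06,0,0,0,-1,0.08,0,0,0,-1]}}

```text
t: 7.18
ee_pos: [0.5902, -0.2066, 0.192]
tcp_rot: [0.0, 0.021, 1.0, 0.0]
ft_force: [-0.6, 1.5, 1.1]
width: -0.0001
grip_force: 0.8
```

Call:
{"method": "apply_moves", "body": {"series": [0.03,0,0,0,-1,0.05,0,0,0,-1,0.06,0,0,0,-1]}}

```text
t: 7.55
ee_pos: [0.5987, -0.2071, 0.192]
tcp_rot: [-0.0, 0.021, 1.0, -0.0]
ft_force: [-1.2, -0.2, -0.8]
width: 0.0005
grip_force: 0.4
```

```bash
python3 k.py i.png
```

```text
tcp mill 0.010518026357649498 -0.025704250477092037 [-0.17097237 -0.14408322 -0.33250164] 7.65
```

View pics/i.png

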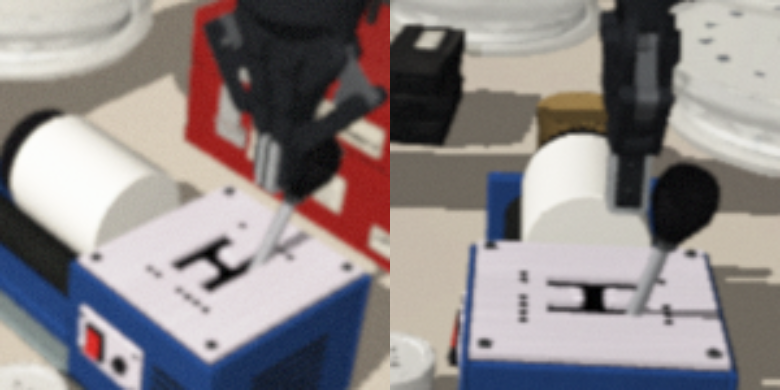

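The lever has snapped forward into the far right slot. I'll press gently until it meets the end stop, to be sure it's home.

Call:
{"method": "apply_moves", "body": {"series": [0.02,0,0,0,-1,0.03,0,0,0,-1,0.03,0,0,0,-1]}}

```text
t: 8.02
ee_pos: [0.6024, -0.2071, 0.192]
tcp_rot: [-0.001, 0.021, 1.0, 0.0]
ft_force: [-4.0, -0.3, 0.5]
width: 0.0003
grip_force: 1.8
```

Call:
{"method": "apply_moves", "body": {"series": [0.01,0,0,0,-1,0.02,0,0,0,-1,0.02,0,0,0,-1]}}

```text
t: 8.4
ee_pos: [0.6035, -0.2071, 0.1918]
tcp_rot: [-0.003, 0.021, 1.0, 0.0]
ft_force: [-9.4, 0.0, 2.4]
width: 0.0002
grip_force: 4.8
```

Firm stop met at low force. I'll back away and check.

Call:
{"method": "apply_moves", "body": {"series": [-0.1,0,0,0,-1,-0.4,0.02,0,0,-1,-0.5,0.02,0.3,0,-1,-0.5,0.02,0.6,0,-1,-0.5,0.02,0.6,0,-1]}}

```text
t: 9.02
ee_pos: [0.5345, -0.2055, 0.2886]
tcp_rot: [0.006, 0.021, 1.0, -0.003]
ft_force: [1.0, -0.2, 0.5]
width: -0.0
grip_force: 0.0
```

```bash
python3 k.py j.png
```

```text
tcp mill -0.05633926767719602 -0.02550281574947063 [-0.69423687 -0.33408082 -0.04799929] 9.125
```

View pics/j.png

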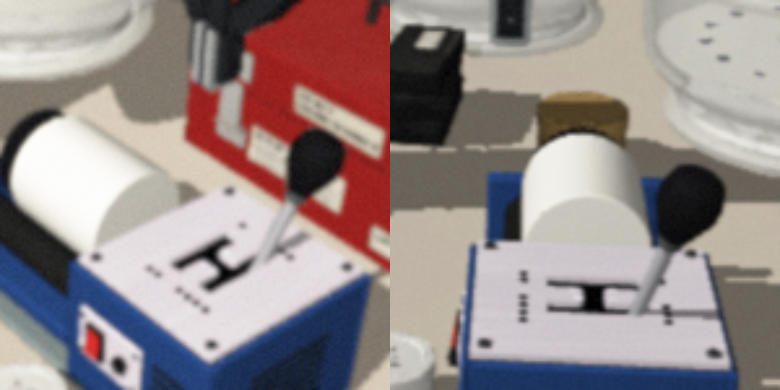

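The lever stands in the third slot, with the knob at about (316,165) in the left crop and (690,207) in the right one. The jar hasn't moved and the fingers are clear.

```bash
python3 m.py 421.5 183.5 405.4 229.6 && python3 -c "
from plant import ctrl
print(ctrl.hand_in())"
```

```text
given knob px -> mill [ 0.04449973 -0.03053145] 0.19644324493726845 0.0004955100950371176
tcp mill [-0.05757255 -0.02500076] 0.2810261218654827 [-0.32254314 -0.68936881  0.39521301] 9.225
the job is handed in; nothing more can be done
None
```

The gear lever is fully home in third (knob measured 44.5 mm ahead of neutral, right lane), pushed with shut fingertips at no more than about 10 N in the readings; the arm kept clear of the jar, can and vial, and the job was handed in at about 9 s with the robot touching nothing.

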